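# Pin the tape guide and gauge its gap

## Robot

A 6-joint arm with a two-finger parallel gripper is mounted at the origin on the work surface. World frame = base frame: x ahead of the robot, y to its left, z up, the work surface at z = 0. Lengths are in m, angles in rad, forces in N, time in s.
With the tool pointing down it reaches from about 0.35 to 0.975 m from the base axis. Payload 4.9 kg.
Tool frame: the origin (TCP) lies at the very end of the fingers, on their centre line; the grasp point (between the pads) lies 19 mm behind it (hold_point_z is the distance from the TCP to the grasp point, in m); z points along the fingers, y is the line along which they close (so a half turn about z gives the same grasp; the last joint's range is limited). The gripper opens to 85 mm and grips with 20 to 120 N. Pads are 22 mm wide; open, the fingers measure 114 mm over their backs; the gripper's body (76 mm by 85 mm) begins 54 mm behind the grasp point. The pads swing forward as they close: fully open they stand 13 mm farther back than shut.
Start: joints at [1.1, 0.053, 1.613, -0, 1.476, -0.119], TCP at [0.215, 0.587, 0.231] pointing down, gripper open.
Joint ranges: [-3.01, 3.01], [-1.01, 2.22], [0.06, 2.58], [-1.02, 4.17], [0.09, 2.62], [-3.14, 3.14]. Speed limits (rad/s): [2.57, 2.57, 3.14, 3.14, 3.14, 3.14].

## Interface

Orientations are given as a 3x3 rotation matrix whose columns are the frame's x, y, z axes.
In Python, from workcell import * gives the robot as it stands.
- The arm moves only by the tool arm_command, never from a script. Its argument "increments" is a list that holds one entry, the list of rows, each a list of 6 numbers: the shift along the tool's x, y, z in cm, then the turn, a rotation vector about the tool's x, y, z in degrees. A call has 1 to 8 rows; each row shifts and turns the commanded pose from where the row before left it, along the tool's axes as they then stand; what a row does not reach is not made up. A row lasts 1/12 s, in which the tool goes at most 41.7 mm and 7.16 degrees, less where a joint would pass 70% of its speed; a pose out of reach is approached as far as the arm can. A call is refused whole if a number of a shift passes 4.17 or a number of a turn 7.16, either way. A call with a gripper value outside its range is refused whole. "gripper" is the closure, from -1 (fully open) to 1 (shut), set as the call begins (left out, the last holds). The fingers move at their own pace and stop on an object; "force" is the grip in N (left out, the last holds). Time passes only in rows, so rows that do not move let the fingers close. It gives the time, the measured TCP pose, the force, the opening and the grip force at its end, in the units of the state.
- observe(): the state, without advancing time (a new reading comes with each control period).
- snapshot(name): name is "side" or "top"; returns the picture (420x560x3 uint8, blue, green, red); there is no depth.
- calibration(name): a dict with "fx", "fy", "cx", "cy" (pixels), "T" (4x4, takes a point from camera to world coordinates). Camera axes: x right, y down, z forward; pixel columns grow to the right and rows downward; lengths in m; the calibration is good to about 2 mm. A picture is of the moment at which its call begins. calibration takes no time and is no camera call.
- close_job(): hands the job in; it is judged then, once.
Trained networks look in the newest picture that a camera, given by its name, has taken for a name from the list of things; names that differ only in an ending like _2 or _b are one class to them, and where a whole thing is asked for, a point or a joint stands for the part that bears it (a point fixed in the world has none). Each returns a list of dicts, best first, with "confidence" (0 to 1); they miss things now and then, are a little off and sometimes report something else, mostly with a low value. They report only what shows in the picture. A call takes as long as a camera call. They do not tell look-alikes from the thing itself.
- find_in(target, camera): "uv" ([column, row] in pixels, amid what is visible of it).
- cut_out(target, camera): "region" (420x560 bool, what is visible of it) and "uv" ([column, row] in pixels, amid what is visible of it).
The state is a dict: "t": time; "joint_pos": joint angles; "dq": joint speeds; "joint_torque": joint torques, N m; "tcp_pos": TCP position; "tool_rot": TCP orientation; "wrist_force": force on the tool from outside, world axes, zero at the start; "torque": the same for the moment, N m; "opening": opening from 0.0 (shut) to 1.0 (fully open); "grip_force": force on a finger pad.
Only numpy, scipy, OpenCV 4.12 (cv2) and the standard library are available. Lean on these libraries where they do the work, as an engineer would, in place of code of your own. Each camera call takes 0.05 s, during which the arm holds its last target. There are 200 camera calls.

## Task

Lock the tape guide by setting the slim locating pin fully home in the hole of the guide's boss and let go of it; leave the mushroom-headed punch beside it in its stand. Then take the taper gauge from its stand and slide its blade, upright and flat to the cheeks, down between the guide's two sprung cheeks until it drags snugly on both, gently so that the cheeks are not forced wide apart. Finish while holding the gauge still in the fingers at that depth.

Things in the scene. Friction and masses are not known exactly. Their poses are not given: they have to be found in the camera images.
- guide: tape guide, fixed, place and heading vary: steel base 150 x 100 x 10 mm (x -95 to 55), a 36 mm square boss for the pin, two upright cheek plates across a narrow gap, a grey spring housing outside each (34 x 14 mm, 40 mm high, 38 mm from the middle). Origin on the table under the gap's middle; z up, x along the gap (boss at x -70 mm), y across it (left cheek at +y)
- lock_hole (a point): mouth of the hole in the boss, on its top face 45 mm above the table; hole 9.5 mm across with a small chamfer, 33 mm deep, straight down
- throat (a point): middle of the gap at the throat, 78 mm above the table, where the flared mouth ends; axes as the guide's. The flare opens upward to 17 mm wide at the cheeks' top, 88 mm above the table; below the throat the gap is parallel for 67 mm. It is 5 mm wide with both spring joints at 0; at the start 4.1 to 5.9 mm
- left_cheek: left cheek plate (+y side of the guide), 44 mm along the gap, 8 mm thick, 11 to 88 mm above the table; slides on a spring across the gap. Origin moves with it and is the guide's origin when its joint is 0
- right_cheek: right cheek plate (-y side), the same, mirrored
- left_spring (a joint): travel of the left cheek outward (away from the gap), m; starts between -0.00045 and 0.00045, stop at 0.009. Pushing it out takes 1 N of friction plus 2 N per mm
- right_spring (a joint): travel of the right cheek outward, the same
- pin: slim steel locating pin in one of the pin stand's two holes: shaft 8 mm across, 30 mm long, chamfered foot; above it a straight round head 16 mm across, 40 mm tall (dark rings) to grip. Origin at the shaft's tip, z up; head's underside at 30 mm, top at 70 mm. Fully home the underside rests on the boss. About 60 g
- pin_tip (a point): tip of the pin's shaft (the same point as the pin's origin)
- punch: snap punch, a bystander in the pin stand's other hole: like shaft, but a squat mushroom head 30 mm across and 23 mm tall. Origin at its tip. To be left there
- pin_stand: wooden block 60 x 130 x 45 mm, fixed; origin under its centre; two through holes 10 mm across at y = +35 and -35 mm hold the pin and the punch, either way round; their heads rest on its top, 45 mm up
- gauge: steel taper gauge, standing in the gauge stand: a wedge blade 70 mm long and 20 mm wide (x), 2 mm thick at the tip, growing evenly to 12 mm at 70 mm (thickness along y), then a block handle 34 (x) x 18 (y) mm, from 70 to 125 mm. Origin in the middle of the blade's tip, z up along the gauge. It weighs about 180 g
- gauge_stand: wooden block 70 x 60 x 80 mm, fixed; origin under its centre; an upright slot 24 (x) x 16 (y) mm through its middle holds the blade, the handle's shoulders rest on its top, 80 mm up
Not all that is in view belongs to the job. What is shaped like the gauge but turquoise is not meant.

How it is judged:
By the outcome, as a careful person would: the job done as asked, in the order asked, and still so for the second after the job is handed in, while the arm keeps its last pose, push and grip.
It also fails if it takes over 72 s, if anything falls off the work surface, if the arm or the gripper's body presses on something with over 40 N, if the wrist force passes 120 N, or if a joint passes its speed limit or range.

## Working session

There is one attempt and no reset: what is moved stays moved. The work goes in short steps, Python scripts to look and compute and a tool call to move; the robot and the scene stay as the last step left them, time stands still between calls to the robot, and variables do not carry over. Pictures are saved under pics/ and viewed, at most 10 in all, crops included, and the job is handed in when it is done.

Besides the shell and the picture viewer there is one more tool, called after ">>>" in YAML: its name, and indented under it one key for each argument. arm_command: Moves the arm, as the interface text tells. Its arguments: {"type":"object","properties":{"increments":{"type":"array"},"gripper":{"type":"number"},"force":{"type":"number"}},"required":["increments"]}

```bash
ls; mkdir -p pics
python3 - <<'E'
from workcell import *
import cv2, numpy as np
for n in ("side","top"):
    im=snapshot(n); cv2.imwrite(f"pics/{n}0.png",im)
    c=calibration(n); print(n,{k:np.round(c[k],4).tolist() for k in c})
    for t in ["pin","punch","pin_stand","gauge","gauge_stand","guide","left_cheek","right_cheek","lock_hole"]:
        print(t,[(np.round(d["uv"]).tolist(),round(d["confidence"],2)) for d in find_in(t,n)][:4])
print(observe())
E
```

```text
pics
side {'fx': 402.2955, 'fy': 402.2955, 'cx': 279.6993, 'cy': 208.4553, 'T': [[0.9802, -0.1423, 0.138, 0.3938], [-0.1977, -0.6511, 0.7328, -0.6421], [-0.0145, -0.7455, -0.6664, 0.7096], [0.0, 0.0, 0.0, 1.0]]}
pin [([279.0, 342.0], 0.53)]
punch [([303.0, 375.0], 0.71)]
pin_stand [([297.0, 370.0], 0.78)]
gauge [([209.0, 146.0], 0.8), ([312.0, 189.0], 0.78), ([251.0, 147.0], 0.48)]
gauge_stand [([287.0, 239.0], 0.73), ([253.0, 170.0], 0.62), ([288.0, 230.0], 0.56)]
guide [([285.0, 241.0], 0.78)]
left_cheek [([295.0, 216.0], 0.61)]
right_cheek [([290.0, 228.0], 0.6)]
lock_hole [([286.0, 240.0], 0.35), ([291.0, 230.0], 0.26)]
top {'fx': 464.5419, 'fy': 464.5419, 'cx': 282.385, 'cy': 207.4011, 'T': [[0.0123, -0.9883, 0.1522, 0.3745], [-0.9999, -0.012, 0.0032, 0.0464], [-0.0013, -0.1523, -0.9883, 1.1109], [0.0, 0.0, 0.0, 1.0]]}
pin [([425.0, 237.0], 0.56), ([305.0, 202.0], 0.3)]
punch [([452.0, 228.0], 0.5)]
pin_stand [([435.0, 235.0], 0.84), ([300.0, 196.0], 0.31)]
gauge [([100.0, 271.0], 0.84), ([219.0, 169.0], 0.7), ([182.0, 226.0], 0.6)]
gauge_stand [([428.0, 239.0], 0.72), ([188.0, 
[... 251 characters left out ...]
6,
        1.47598896e+00, -1.19022714e-01]), 'dq': array([-0.0002583 ,  0.00098869, -0.0005012 , -0.00034589,  0.0006347 ,
       -0.00164616]), 'joint_torque': array([-1.94603549e-04, -3.93689525e+01, -3.70468640e+01, -9.96079848e-05,
        6.01470201e-04, -4.03891406e-06]), 'tcp_pos': array([0.21537195, 0.58670074, 0.23131508]), 'tool_rot': array([[-9.38755099e-01,  3.44585061e-01,  1.40466891e-05],
       [ 3.44585062e-01,  9.38755098e-01,  1.76052964e-05],
       [-7.11987885e-06,  2.13673410e-05, -1.00000000e+00]]), 'wrist_force': array([-0.35797999,  0.107007  , -0.72345451]), 'torque': array([-0.01106092, -0.04957382,  0.01211955]), 'grip_force': 0.0, 'opening': 0.9991629113874405}
```

Run:
```python
import cv2, numpy as np
a=cv2.imread("pics/side0.png"); b=cv2.imread("pics/top0.png")
cv2.imwrite("pics/s1.png",cv2.resize(a,(800,600),interpolation=cv2.INTER_CUBIC))
cv2.imwrite("pics/t1.png",cv2.resize(b,(800,600),interpolation=cv2.INTER_CUBIC))
```

```text
(no output)
```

View pics/s1.png

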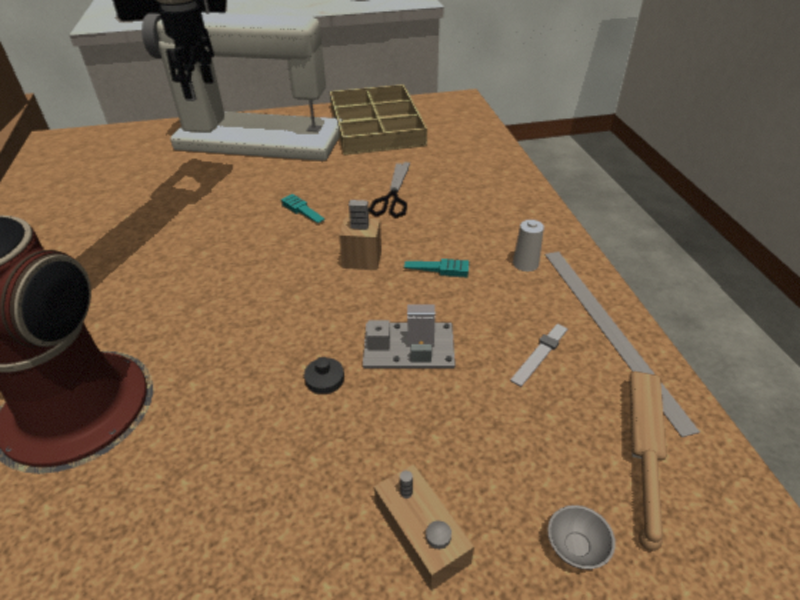

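View pics/t1.png

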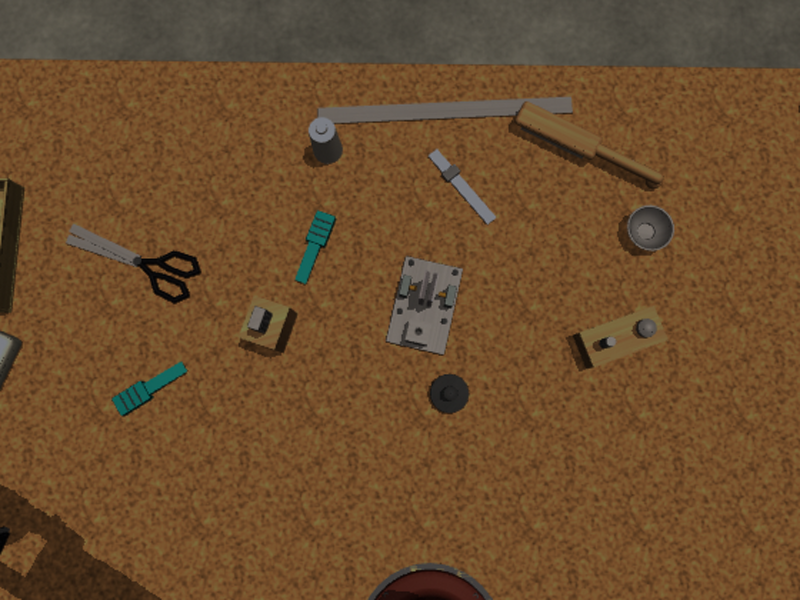

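The side view (800×600) shows the pin at (406,484) and the punch at (438,533) in the pin stand. It also shows the grey gauge at (359,213) in its stand, the guide at (410,340) and turquoise look-alikes at (303,208) and (438,267). In the top view the pin is at (608,342), the punch at (647,328), the gauge at (258,320), and the guide's boss at (418,332), towards the robot.

Next I fit box models to the grey masks.

```bash
cat > h.py <<'E'
import cv2, numpy as np
from scipy.optimize import minimize
from workcell import *
def proj(P,n):
    c=calibration(n); Ti=np.linalg.inv(c["T"]); q=np.atleast_2d(P)@Ti[:3,:3].T+Ti[:3,3]
    return np.c_[c["fx"]*q[:,0]/q[:,2]+c["cx"],c["fy"]*q[:,1]/q[:,2]+c["cy"]]
def ray(uv,n,z):
    c=calibration(n); T=c["T"]; d=T[:3,:3]@[(uv[0]-c["cx"])/c["fx"],(uv[1]-c["cy"])/c["fy"],1]
    o=T[:3,3]; return o+d*(z-o[2])/d[2]
def box(x0,x1,y0,y1,z0,z1): return np.array([[x,y,z] for x in(x0,x1) for y in(y0,y1) for z in(z0,z1)])/1000
def cyl(cx,cy,r,z0,z1):
    t=np.arange(0,2*np.pi,.2); return np.array([[cx+r*np.cos(a),cy+r*np.sin(a),z] for a in t for z in(z0,z1)])/1000
GUIDE=[box(-95,55,-50,50,0,10),box(-88,-52,-18,18,10,45),box(-22,22,2.5,10.5,11,88),box(-22,22,-10.5,-2.5,11,88),box(-17,17,31,45,10,40),box(-17,17,-45,-31,10,40)]
STAND=[box(-30,30,-65,65,0,45)]
S=6
def render(parts,p,n,win):
    u0,v0,w,h=win; m=np.zeros((h*S,w*S),np.uint8); c,s=np.cos(p[2]),np.sin(p[2]); R=np.array([[c,-s,0],[s,c,0],[0,0,1]])
    for b in parts:
        q=(proj(b@R.T+[p[0],p[1],0],n)-[u0,v0]+.5)*S
        cv2.fillConvexPoly(m,cv2.convexHull(np.round(q*16).astype(np.int32)),1,shift=4)
    return cv2.resize(m.astype(np.float32),(w,h),interpolation=cv2.INTER_AREA)
def fit(parts,p0,obs,yaw=True):
    """obs: list of (camera, window, soft mask crop)"""
    def f(p):
        p=np.r_[p,p0[2]] if len(p)==2 else p
        return sum(np.abs(render(parts,p,n,w)-m).sum() for n,w,m in obs)
    x0=np.array(p0 if yaw else p0[:2],float)
    sim=np.vstack([x0]+[x0+d for d in np.diag([.008,.008,.08][:len(x0)])])
    for k in range(2):
        r=minimize(f,x0,method="Nelder-Mead",options=dict(initial_simplex=sim if k==0 else r.x+(sim-x0)*.3,xatol=1e-5,fatol=.01))
    return r.x,r.fun
def grey(im,win,lo=70,hi=110):
    u,v,w,h=win; s=cv2.cvtColor(im[v:v+h,u:u+w],cv2.COLOR_BGR2HSV)[...,1].astype(float)
    return np.clip((hi-s)/(hi-lo),0,1)
E
python3 - <<'E'
from h import *
a=cv2.imread("pics/side0.png"); b=cv2.imread("pics/top0.png")
ws=(245,205,85,60); wt=(255,170,85,90)
hs=cv2.cvtColor(b,cv2.COLOR_BGR2HSV)
for uv in [(300,235),(290,215),(260,215),(282,228),(425,239),(181,224)]: print(uv,hs[uv[1],uv[0]],end=" ")
p0=[*ray((293,232),"top",.045)[:2]+[.07,-.015],-.22]; print(p0)
for o in ([("top",wt,grey(b,wt))],[("side",ws,grey(a,ws))],[("top",wt,grey(b,wt)),("side",ws,grey(a,ws))]):
    p,f=fit(GUIDE,p0,o); print([x[0] for x in o],p.round(4),round(f,1))
vis=[]
for im,n,w in((a,"side",ws),(b,"top",wt)):
    u,v,W,H=w; c=im[v:v+H,u:u+W]; r=render(GUIDE,p,n,w); g=grey(im,w)
    vis.append([cv2.resize(x,(400,int(400*H/W)),interpolation=cv2.INTER_CUBIC) for x in (c,cv2.merge([r*255,g*255,r*0]).astype(np.uint8))])
    print(n,"pin",[proj([0,0,0],n)[0]*0])
im=cv2.vconcat([cv2.hconcat(x) for x in vis]); cv2.imwrite("pics/g.png",cv2.resize(im,None,fx=.8,fy=.8)); print(im.shape)
for t,n in (("pin","top"),("pin","side"),("punch","top"),("punch","side")): pass
print("pin top",ray((425.6,239),"top",.085),"side",ray((284,332),"side",.085),"punch top",ray((453,229.6),"top",.066))
print("gauge top",ray((181,224),"top",.135),"side",ray((251,141),"side",.135))
E
```

```text
(300, 235) [ 14  24 117] (290, 215) [13 27 65] (260, 215) [ 17 155 122] (282, 228) [ 15  28 108] (425, 239) [ 15  26 119] (181, 224) [ 13  26 117] [np.float64(0.5516549065279761), np.float64(0.009631916652421336), -0.22]
['top'] [ 0.5514  0.0113 -0.2141] 98.0
['side'] [ 0.5506  0.0122 -0.2114] 53.0Traceback (most recent call last):
  File "<stdin>", line 8, in <module>
  File "h.py", line 30, in fit
    r=minimize(f,x0,method="Nelder-Mead",options=dict(initial_simplex=sim if k==0 else r.x+(sim-x0)*.3,xatol=1e-5,fatol=.01))
    res = _minimize_neldermead(fun, x0, args, callback, bounds=bounds,
                               **options)
    fxr = func(xr)
    fx = function(np.copy(x), *(wrapper_args + args))
  File "h.py", line 26, in f
    return sum(np.abs(render(parts,p,n,w)-m).sum() for n,w,m in obs)
  File "h.py", line 26, in <genexpr>
    return sum(np.abs(render(parts,p,n,w)-m).sum() for n,w,m in obs)
                      ~~~~~~^^^^^^^^^^^^^
  File "h.py", line 19, in render
    q=(proj(b@R.T+[p[0],p[1],0],n)-[u0,v0]+.5)*S
       ~~~~^^^^^^^^^^^^^^^^^^^^^^^
  File "h.py", line 5, in proj
    c=calibration(n); Ti=np.linalg.inv(c["T"]); q=np.atleast_2d(P)@Ti[:3,:3].T+Ti[:3,3]
ValueError: time passes only in moves, steps and waits
```

```bash
sed -i 's/^def proj/import functools\n_cal=calibration\ncalibration=functools.lru_cache(_cal)\ndef proj/' h.py
python3 - <<'E'
from h import *
a=cv2.imread("pics/side0.png"); b=cv2.imread("pics/top0.png")
ws=(245,205,85,60); wt=(255,170,85,90)
p,f=fit(GUIDE,[.551,.0117,-.213],[("top",wt,grey(b,wt)),("side",ws,grey(a,ws))]); print("guide",p.round(4),f)
vis=[]
def show(im,n,w,parts,p):
    u,v,W,H=w; r=render(parts,p,n,w); g=grey(im,w)
    vis.append(cv2.hconcat([cv2.resize(x,(200,200),interpolation=cv2.INTER_CUBIC) for x in (im[v:v+H,u:u+W],cv2.merge([r*255,g*255,r*0]).astype(np.uint8))]))
show(a,"side",ws,GUIDE,p); show(b,"top",wt,GUIDE,p)
PIN=[cyl(0,0,8,45,85)]; GA=[box(-17,17,-9,9,80,135)]
q0=ray((425.6,239),"top",.085); g0=ray((181,224),"top",.135)
for nm,parts,x0,wt,ws,yaw in (("pin",PIN,[q0[0],q0[1],0],(413,227,26,24),(270,325,26,24),False),("gauge",GA,[g0[0],g0[1],-.3],(165,208,32,32),(236,134,32,32),True)):
    print(nm,"x0",np.round(x0,3))
    T=("top",wt,grey(b,wt)); Sd=("side",ws,grey(a,ws))
    for o in ([T],[Sd],[T,Sd]):
        for y0 in ((0,) if not yaw else (x0[2],-x0[2]-.5)):
            p,f=fit(parts,[x0[0],x0[1],y0],o,yaw); print([k[0] for k in o],p.round(4),round(f,1))
    show(a,"side",ws,parts,[*p,0][:3]); show(b,"top",wt,parts,[*p,0][:3])
cv2.imwrite("pics/g.png",cv2.vconcat([cv2.hconcat(vis[i:i+2]) for i in (0,2,4)]))
print("punch",ray((453,229.6),"top",.066),ray((306,372),"side",.066))
E
```

```text
guide [ 0.5508  0.0115 -0.2151] 165.30833392068743Traceback (most recent call last):
  File "<stdin>", line 9, in <module>
  File "<stdin>", line 8, in show
cv2.error: OpenCV(4.12.0) /io/opencv/modules/core/src/merge.dispatch.cpp:130: error: (-215:Assertion failed) mv[i].size == mv[0].size && mv[i].depth() == depth in function 'merge'
```

```bash
cat > m.py <<'E'
from h import *
a=cv2.imread("pics/side0.png"); b=cv2.imread("pics/top0.png")
ws=(245,205,85,60); wt=(255,170,85,90)
p=[.5508,.0115,-.2151]
vis=[]
def show(im,n,w,parts,p):
    u,v,W,H=w; r=render(parts,p,n,w); g=grey(im,w)
    vis.append(cv2.hconcat([cv2.resize(x,(200,200),interpolation=cv2.INTER_CUBIC) for x in (im[v:v+H,u:u+W],np.dstack([r*255,g*255,r*0]).astype(np.uint8))]))
show(a,"side",ws,GUIDE,p); show(b,"top",wt,GUIDE,p)
PIN=[cyl(0,0,8,45,85)]; GA=[box(-17,17,-9,9,80,135)]
q0=ray((425.6,239),"top",.085); g0=ray((181,224),"top",.135)
for nm,parts,x0,wt,ws,yaw in (("pin",PIN,[q0[0],q0[1],0],(413,227,26,24),(270,325,26,24),False),("gauge",GA,[g0[0],g0[1],-.3],(165,208,32,32),(236,134,32,32),True)):
    print(nm,"x0",np.round(x0,3))
    T=("top",wt,grey(b,wt)); Sd=("side",ws,grey(a,ws))
    for o in ([T],[Sd],[T,Sd]):
        for y0 in ((0,) if not yaw else (x0[2],-x0[2]-.5)):
            p,f=fit(parts,[x0[0],x0[1],y0],o,yaw); print([k[0] for k in o],p.round(4),round(f,1))
    show(a,"side",ws,parts,[*p,0][:3]); show(b,"top",wt,parts,[*p,0][:3])
cv2.imwrite("pics/g.png",cv2.vconcat([cv2.hconcat(vis[i:i+2]) for i in (0,2,4)]))
print("punch",ray((453,229.6),"top",.066),ray((306,372),"side",.066))
E
python3 m.py
```

```text
pin x0 [ 0.466 -0.268  0.   ]
['top'] [ 0.467  -0.2718] 13.5
['side'] [ 0.4666 -0.2725] 22.7
['top', 'side'] [ 0.4667 -0.2725] 36.9
gauge x0 [ 0.487  0.263 -0.3  ]
['top'] [ 0.4911  0.2684 -0.3408] 26.3
['top'] [ 0.491   0.2688 -0.3943] 25.6
['side'] [ 0.4892  0.2671 -0.1971] 58.0
['side'] [ 0.4892  0.2671 -0.1988] 58.1
['top', 'side'] [ 0.4904  0.2682 -0.3502] 93.0
['top', 'side'] [ 0.4901  0.2686 -0.2553] 96.3
punch [ 0.48938306 -0.33614652  0.066     ] [ 0.48941142 -0.34020987  0.066     ]
```

View pics/g.png

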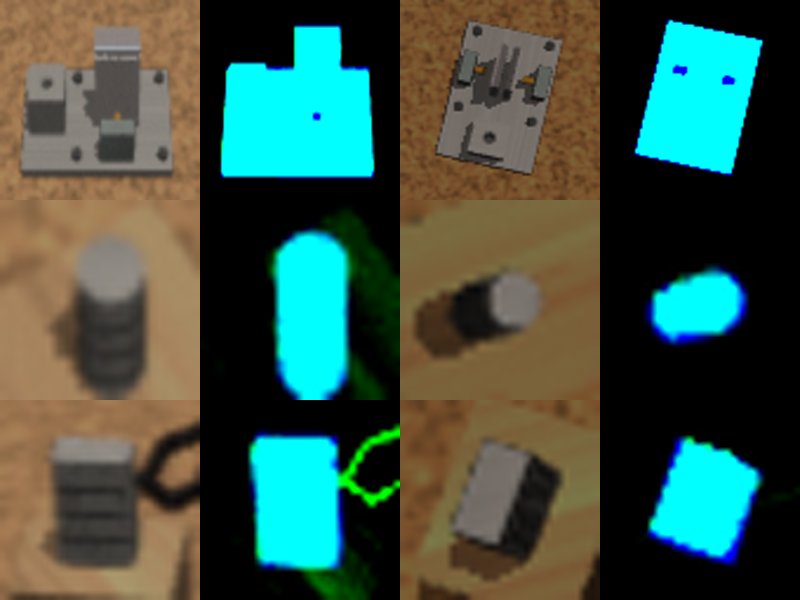

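The fits match both views to about 1 mm. Possible mix-ups, as side-view pixels:
- **Pin:** it is at (284,339) with a straight ringed head. The punch, with its mushroom head, is at (306,373).
- **Gauge:** it is the grey one in the stand at (251,147). The turquoise ones at (209,146) and (312,189) are ruled out.

The crop confirms both choices.

```bash
cat > go.py <<'E'
import sys
from h import *
def go(tx,ty,tz,yaw,st=None):
    "needed shift (cm, tool axes as they now stand) and turn about tool z (deg)"
    s=st or observe(); R=s["tool_rot"]; d=R.T@(np.array([tx,ty,tz])-s["tcp_pos"])
    cur=np.arctan2(R[1,1],R[0,1]); dy=(yaw-cur+np.pi/2)%np.pi-np.pi/2
    print("t",round(s["t"],2),"tcp",s["tcp_pos"].round(4),"yaw",round(cur,4),"tilt",R[:2,2].round(4),"| shift cm",(d*100).round(2),"turn",round(-np.degrees(dy),2),"F",s["wrist_force"].round(1),"open",round(float(s["opening"]),3))
if __name__=="__main__": go(*map(float,sys.argv[1:5]))
E
python3 go.py .4667 -.2725 .231 1.356
```

```text
t 1.0 tcp [0.2154 0.5867 0.2313] yaw 1.219 tilt [0. 0.] | shift cm [-5.32e+01 -7.20e+01  3.00e-02] turn -7.85 F [-0.4  0.1 -0.7] open 0.999
```

>>> arm_command:
  increments:
    - [[-2.2,-3,0,0,0,0],[-2.2,-3,0,0,0,0],[-2.2,-3,0,0,0,0],[-2.2,-3,0,0,0,0],[-2.2,-3,0,0,0,0],[-2.2,-3,0,0,0,0],[-2.2,-3,0,0,0,0],[-2.2,-3,0,0,0,0]]
  gripper: 0
  force: 40

```text
t: 1.67
tcp_pos: [0.2979, 0.2992, 0.2314]
tool_rot: [[-0.939, 0.344, 0.001], [0.344, 0.939, 0.0], [-0.001, 0.001, -1.0]]
wrist_force: [0.7, -0.6, -0.2]
opening: 0.499
grip_force: 0.0
```

>>> arm_command:
  increments:
    - [[-2.2,-3,0,0,0,0],[-2.2,-3,0,0,0,0],[-2.2,-3,0,0,0,0],[-2.2,-3,0,0,0,0],[-2.2,-3,0,0,0,0],[-2.2,-3,0,0,0,0],[-2.2,-3,0,0,0,0],[-2.2,-3,0,0,0,0]]

```text
t: 2.33
tcp_pos: [0.3805, 0.013, 0.2317]
tool_rot: [[-0.939, 0.345, 0.002], [0.345, 0.939, -0.0], [-0.002, 0.0, -1.0]]
wrist_force: [0.8, -0.4, -0.0]
opening: 0.497
grip_force: 0.0
```

>>> arm_command:
  increments:
    - [[-2.2,-3,0,0,0,0],[-2.2,-3,0,0,0,0],[-2.2,-3,0,0,0,0],[-2.2,-3,0,0,0,0],[-2.2,-3,0,0,0,0],[-2.2,-3,0,0,0,0],[0,0,0,0,0,-4],[0,0,0,0,0,-3.8]]

```text
t: 3.0
tcp_pos: [0.4423, -0.2016, 0.231]
tool_rot: [[-0.977, 0.214, -0.001], [0.214, 0.977, 0.001], [0.001, 0.0, -1.0]]
wrist_force: [-0.8, 1.0, 0.0]
opening: 0.499
grip_force: 0.0
```

```bash
python3 go.py .4667 -.2725 .131 1.356
```

```text
t 3.0 tcp [ 0.4423 -0.2016  0.231 ] yaw 1.3551 tilt [-0.001   0.0006] | shift cm [-3.91 -6.4   9.99] turn -0.05 F [-0.8  1.   0. ] open 0.499
```

>>> arm_command:
  increments:
    - [[-1.3,-2.13,2,0,0,0],[-1.3,-2.13,3,0,0,0],[-1.3,-2.13,3,0,0,0],[0,0,2,0,0,0],[0,0,0,0,0,0],[0,0,0,0,0,0]]

```text
t: 3.5
tcp_pos: [0.4659, -0.2698, 0.1301]
tool_rot: [[-0.977, 0.214, -0.003], [0.214, 0.977, 0.002], [0.003, 0.002, -1.0]]
wrist_force: [-0.1, 0.2, 0.7]
opening: 0.497
grip_force: 0.0
```

```bash
python3 go.py .4667 -.2725 .051 1.356
python3 - <<'E'
from h import *
v=[]
for n,z in(("side",.1),("top",.1)):
    im=snapshot(n); uv=proj([.4667,-.2725,z],n)[0].astype(int); x,y=uv-[40,60]; v.append(cv2.resize(im[max(y,0):y+120,x:x+80],(400,600)))
cv2.imwrite("pics/pk.png",cv2.hconcat(v))
E
```

```text
t 3.5 tcp [ 0.4659 -0.2698  0.1301] yaw 1.3548 tilt [-0.0026  0.0022] | shift cm [-0.16 -0.26  7.91] turn -0.07 F [-0.1  0.2  0.7] open 0.497
```

View pics/pk.png

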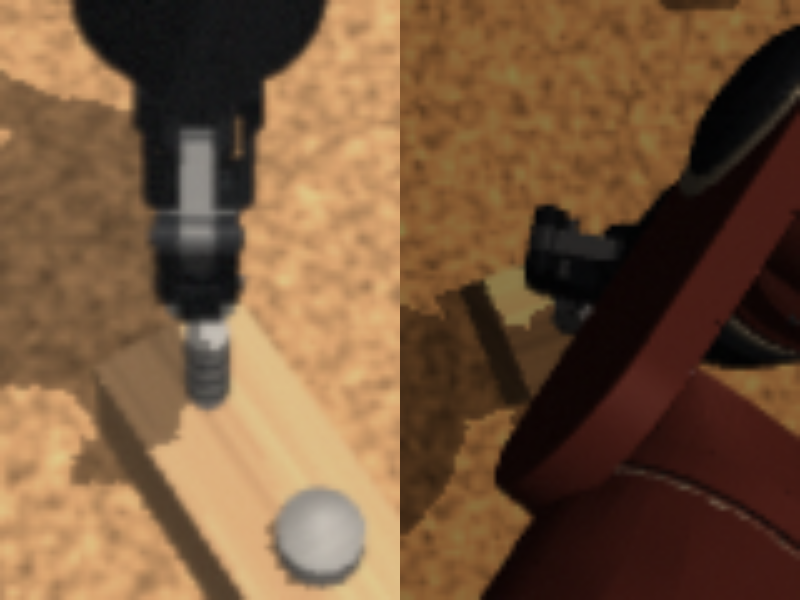

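The side crop shows the fingers straight above the ringed pin, with the punch (mushroom head) clear at the lower right. The arm hides the pin in the top view. I'll descend and grip.

>>> arm_command:
  increments:
    - [[-0.15,-0.2,2,0,0,0],[0,0,2,0,0,0],[0,0,2,0,0,0],[0,0,1.9,0,0,0],[0,0,0,0,0,0],[0,0,0,0,0,0]]

```text
t: 4.1
tcp_pos: [0.4682, -0.2725, 0.0535]
tool_rot: [[-0.977, 0.213, 0.001], [0.213, 0.977, -0.001], [-0.001, -0.0, -1.0]]
wrist_force: [-0.3, -0.6, 0.8]
opening: 0.5
grip_force: 0.0
```

```bash
python3 go.py .4667 -.2725 .051 1.356
```

```text
t 4.1 tcp [ 0.4682 -0.2725  0.0535] yaw 1.3558 tilt [ 0.0008 -0.0006] | shift cm [ 0.15 -0.03  0.25] turn -0.01 F [-0.3 -0.6  0.8] open 0.5
```

>>> arm_command:
  increments:
    - [[0.1,0,0.15,0,0,0],[0,0,0,0,0,0],[0,0,0,0,0,0]]

```text
t: 4.35
tcp_pos: [0.4678, -0.2732, 0.0527]
tool_rot: [[-0.977, 0.214, 0.003], [0.214, 0.977, -0.002], [-0.003, -0.001, -1.0]]
wrist_force: [0.4, -0.0, -0.2]
opening: 0.504
grip_force: 0.0
```

```bash
python3 go.py .4667 -.2725 .051 1.356
```

```text
t 4.35 tcp [ 0.4678 -0.2732  0.0527] yaw 1.3553 tilt [ 0.0025 -0.0019] | shift cm [0.12 0.04 0.17] turn -0.04 F [ 0.4 -0.  -0.2] open 0.504
```

>>> arm_command:
  increments:
    - [[0,0,0,0,0,0],[0,0,0,0,0,0],[0,0,0,0,0,0],[0,0,0,0,0,0],[0,0,0,0,0,0],[0,0,0,0,0,0]]
  gripper: 1

```text
t: 4.85
tcp_pos: [0.4672, -0.2729, 0.0516]
tool_rot: [[-0.977, 0.214, 0.001], [0.214, 0.977, -0.001], [-0.001, -0.001, -1.0]]
wrist_force: [-0.7, -0.5, 5.9]
opening: 0.161
grip_force: 38.9
```

```bash
python3 go.py .4667 -.2725 .051 1.356
```

```text
t 4.85 tcp [ 0.4672 -0.2729  0.0516] yaw 1.3551 tilt [ 0.0007 -0.0008] | shift cm [0.05 0.03 0.06] turn -0.05 F [-0.7 -0.5  5.9] open 0.161
```

>>> arm_command:
  increments:
    - [[0,0,-1,0,0,0],[0,0,-3,0,0,0],[0,0,-3,0,0,0],[0,0,-2,0,0,0],[0,0,0,0,0,0],[0,0,0,0,0,0]]

```text
t: 5.35
tcp_pos: [0.4673, -0.2727, 0.1419]
tool_rot: [[-0.977, 0.214, 0.002], [0.214, 0.977, -0.001], [-0.002, -0.001, -1.0]]
wrist_force: [-0.1, -0.5, -0.7]
opening: 0.162
grip_force: 40.0
```

```bash
python3 go.py .4824 .0264 .1 1.356
```

```text
t 5.35 tcp [ 0.4673 -0.2727  0.1419] yaw 1.3551 tilt [ 0.0018 -0.0011] | shift cm [ 4.93 29.55  4.15] turn -0.05 F [-0.1 -0.5 -0.7] open 0.162
```

>>> arm_command:
  increments:
    - [[0.61,3.69,0,0,0,0],[0.61,3.69,0,0,0,0],[0.62,3.69,0,0,0,0],[0.62,3.69,0,0,0,0],[0.62,3.69,0,0,0,0],[0.62,3.7,0,0,0,0],[0.62,3.7,0,0,0,0],[0.61,3.7,0,0,0,0]]

```text
t: 6.02
tcp_pos: [0.4799, 0.0287, 0.1382]
tool_rot: [[-0.977, 0.214, -0.004], [0.214, 0.977, 0.001], [0.004, -0.0, -1.0]]
wrist_force: [-0.0, -0.7, -0.4]
opening: 0.163
grip_force: 40.0
```

>>> arm_command:
  increments:
    - [[0,0,1.8,0,0,0],[0,0,1.5,0,0,0],[0,0,1.5,0,0,0],[0,0,0,0,0,0],[0,0,0,0,0,0],[0,0,0,0,0,0],[0,0,0,0,0,0]]

```text
t: 6.6
tcp_pos: [0.4823, 0.0265, 0.0934]
tool_rot: [[-0.977, 0.214, 0.001], [0.214, 0.977, -0.0], [-0.001, 0.0, -1.0]]
wrist_force: [0.6, 0.5, -0.8]
opening: 0.163
grip_force: 40.1
```

```bash
python3 go.py .4824 .0264 .092 1.356;  python3 - <<'E'
from h import *
v=[]; s=observe()["tcp_pos"]
for n in("side","top"):
    im=snapshot(n); cv2.imwrite(f"pics/h_{n}.png",im); uv=proj([s[0],s[1],.06],n)[0]; x,y=uv.astype(int)-30; v.append(cv2.resize(im[y:y+60,x:x+60],(400,400),interpolation=cv2.INTER_CUBIC))
    print(n,uv,"origin",x,y, "tip",proj([s[0],s[1],s[2]-.0366],n),"hole",proj([.4824,.0264,.045],n))
cv2.imwrite("pics/ho.png",cv2.hconcat(v))
E
```

```text
t 6.6 tcp [0.4823 0.0265 0.0934] yaw 1.3547 tilt [ 0.0009 -0.    ] | shift cm [-0.01 -0.01  0.14] turn -0.07 F [ 0.6  0.5 -0.8] open 0.163
side [264.19221207 224.09939577] origin 234 194 tip [[264.24702832 225.08205894]] hole [[264.50904437 228.71088236]]
top [292.32735709 231.0601395 ] origin 262 201 tip [[292.29963263 231.20247721]] hole [[292.23510799 231.66832816]]
```

View pics/ho.png

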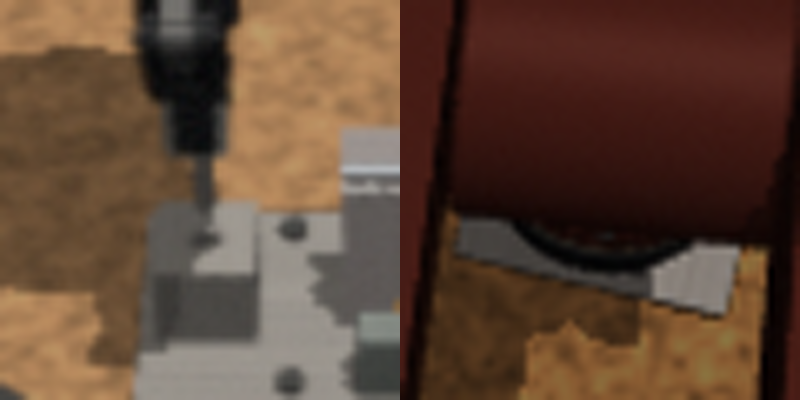

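The side crop shows the shaft tip at pixel (264.6,225.8), just above the hole at (265.0,230), so they are aligned to about half a pixel. I'll lower by touch.

>>> arm_command:
  increments:
    - [[0,0,0.4,0,0,0],[0,0,0.4,0,0,0],[0,0,0.3,0,0,0],[0,0,0.2,0,0,0],[0,0,0,0,0,0],[0,0,0,0,0,0]]

```text
t: 7.2
tcp_pos: [0.4816, 0.0264, 0.0795]
tool_rot: [[-0.977, 0.214, -0.001], [0.214, 0.977, -0.001], [0.001, -0.001, -1.0]]
wrist_force: [-0.9, -2.4, -0.9]
opening: 0.161
grip_force: 40.1
```

>>> arm_command:
  increments:
    - [[0,0,0.1,0,0,0],[0,0,0.1,0,0,0],[0,0,0.1,0,0,0],[0,0,0,0,0,0]]

```text
t: 7.53
tcp_pos: [0.482, 0.0259, 0.077]
tool_rot: [[-0.977, 0.214, 0.0], [0.214, 0.977, -0.002], [-0.001, -0.002, -1.0]]
wrist_force: [-1.2, -5.2, 1.8]
opening: 0.163
grip_force: 40.5
```

```bash
python3 go.py .4824 .0264 .0516 1.356
```

```text
t 7.53 tcp [0.482  0.0259 0.077 ] yaw 1.3554 tilt [ 0.0002 -0.002 ] | shift cm [-0.03  0.06  2.54] turn -0.04 F [-1.2 -5.2  1.8] open 0.163
```

>>> arm_command:
  increments:
    - [[0,-0.05,0.2,0,0,0],[0,0,0.3,0,0,0],[0,0,0.3,0,0,0],[0,0,0,0,0,0],[0,0,0,0,0,0]]

```text
t: 7.95
tcp_pos: [0.4817, 0.0257, 0.0682]
tool_rot: [[-0.977, 0.214, -0.0], [0.214, 0.977, -0.001], [-0.0, -0.001, -1.0]]
wrist_force: [-1.3, -6.0, -0.8]
opening: 0.162
grip_force: 40.6
```

```bash
python3 go.py .4824 .0264 .0516 1.356
```

```text
t 7.95 tcp [0.4817 0.0257 0.0682] yaw 1.3552 tilt [-0.     -0.0013] | shift cm [-0.06  0.09  1.66] turn -0.05 F [-1.3 -6.  -0.8] open 0.162
```

>>> arm_command:
  increments:
    - [[0,-0.06,0.3,0,0,0],[0,0,0.3,0,0,0],[0,0,0.3,0,0,0],[0,0,0.3,0,0,0],[0,0,0.2,0,0,0],[0,0,0,0,0,0],[0,0,0,0,0,0]]

```text
t: 8.53
tcp_pos: [0.4817, 0.0254, 0.0543]
tool_rot: [[-0.977, 0.214, 0.0], [0.214, 0.977, -0.001], [-0.001, -0.0, -1.0]]
wrist_force: [0.2, -5.5, -0.1]
opening: 0.168
grip_force: 40.5
```

```bash
python3 go.py .4824 .0264 .0516 1.356
```

```text
t 8.53 tcp [0.4817 0.0254 0.0543] yaw 1.3552 tilt [ 0.0004 -0.0005] | shift cm [-0.05  0.11  0.27] turn -0.05 F [ 0.2 -5.5 -0.1] open 0.168
```

>>> arm_command:
  increments:
    - [[0,-0.05,0.1,0,0,0],[0,0,0.1,0,0,0],[0,0,0.1,0,0,0],[0,0,0,0,0,0],[0,0,0,0,0,0]]

```text
t: 8.95
tcp_pos: [0.4816, 0.0253, 0.0518]
tool_rot: [[-0.977, 0.214, 0.0], [0.214, 0.977, 0.0], [-0.0, 0.0, -1.0]]
wrist_force: [0.2, -3.0, 2.6]
opening: 0.163
grip_force: 40.6
```

```bash
python3 go.py .4824 .0264 .0516 1.356
```

```text
t 8.95 tcp [0.4816 0.0253 0.0518] yaw 1.3551 tilt [0.0004 0.0002] | shift cm [-0.05  0.13  0.02] turn -0.05 F [ 0.2 -3.   2.6] open 0.163
```

>>> arm_command:
  increments:
    - [[0,-0.03,0.1,0,0,0],[0,0,0.05,0,0,0],[0,0,0,0,0,0],[0,0,0,0,0,0]]

```text
t: 9.28
tcp_pos: [0.4818, 0.0252, 0.0517]
tool_rot: [[-0.977, 0.214, 0.0], [0.214, 0.977, 0.001], [0.0, 0.001, -1.0]]
wrist_force: [-3.4, -2.3, 10.3]
opening: 0.16
grip_force: 41.4
```

```bash
python3 go.py .4824 .0264 .0516 1.356
```

```text
t 9.28 tcp [0.4818 0.0252 0.0517] yaw 1.3551 tilt [0.     0.0008] | shift cm [-0.03  0.13  0.01] turn -0.05 F [-3.4 -2.3 10.3] open 0.16
```

It bottomed at the expected height with 10 N. I'll ease off, release and lift.

>>> arm_command:
  increments:
    - [[0,0,-0.1,0,0,0],[0,0,0,0,0,0],[0,0,0,0,0,0],[0,0,0,0,0,0],[0,0,0,0,0,0]]
  gripper: 0

```text
t: 9.7
tcp_pos: [0.481, 0.0252, 0.0508]
tool_rot: [[-0.977, 0.214, -0.001], [0.214, 0.977, 0.001], [0.001, 0.0, -1.0]]
wrist_force: [0.2, 0.0, -0.7]
opening: 0.498
grip_force: 0.0
```

>>> arm_command:
  increments:
    - [[0,0,-1,0,0,0],[0,0,-2,0,0,0],[0,0,-4,0,0,0],[0,0,-4,0,0,0],[0,0,-4,0,0,0],[0,0,-2,0,0,0],[0,0,-0.5,0,0,0],[0,0,0,0,0,0]]

```text
t: 10.37
tcp_pos: [0.4826, 0.0248, 0.2291]
tool_rot: [[-0.977, 0.214, 0.005], [0.214, 0.977, -0.0], [-0.005, 0.001, -1.0]]
wrist_force: [-0.2, -1.4, -1.4]
opening: 0.501
grip_force: 0.0
```

```bash
python3 go.py .4905 .2685 .225 1.22;  python3 - <<'E'
from h import *
im=snapshot("side"); v=[]
w=(240,190,80,60); cv2.imwrite("pics/d.png",cv2.resize(im[190:270,240:320],(560,560),interpolation=cv2.INTER_CUBIC))
print(proj([.4817,.0254,.085],"side"),proj([.4817,.0254,.045],"side"))
E
```

```text
t 10.37 tcp [0.4826 0.0248 0.2291] yaw 1.3552 tilt [ 0.0049 -0.0004] | shift cm [ 4.44 23.97  0.4 ] turn 7.75 F [-0.2 -1.4 -1.4] open 0.501
[[263.58629417 216.57117468]] [[264.2875765  229.04858685]]
```

View pics/d.png

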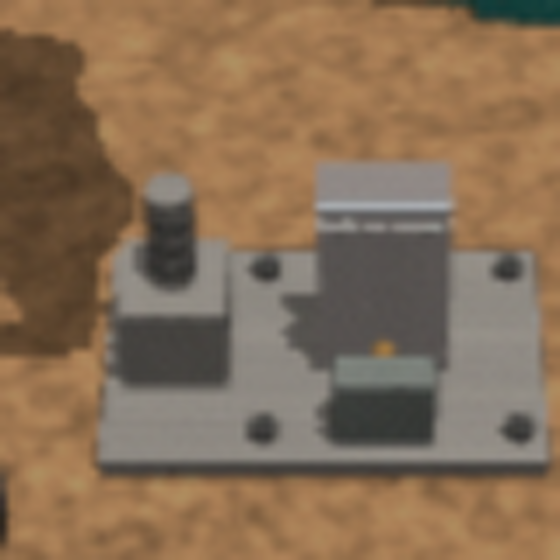

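The side crop shows the pin upright, its ringed head flush on the boss (head from (168,185) to (168,275) in the crop). Next is the gauge.

>>> arm_command:
  increments:
    - [[0.65,3.4,0,0,0,0],[0.63,3.42,0,0,0,0],[0.63,3.43,0,0,0,0],[0.63,3.43,0,0,0,0],[0.63,3.43,0,0,0,0],[0.63,3.43,0,0,0,0],[0.63,3.43,0,0,0,0],[0,0,1,0,0,4]]

```text
t: 11.08
tcp_pos: [0.4885, 0.2732, 0.215]
tool_rot: [[-0.961, 0.278, -0.002], [0.278, 0.961, 0.002], [0.002, 0.001, -1.0]]
wrist_force: [-0.6, -0.1, 0.5]
opening: 0.496
grip_force: 0.0
```

>>> arm_command:
  increments:
    - [[0,0,3,0,0,3.7],[0,0,2.5,0,0,0],[0,0,0,0,0,0],[0,0,0,0,0,0],[0,0,0,0,0,0]]

```text
t: 11.5
tcp_pos: [0.4893, 0.2683, 0.1611]
tool_rot: [[-0.939, 0.343, -0.001], [0.343, 0.939, -0.0], [0.001, -0.001, -1.0]]
wrist_force: [-0.3, 0.8, 0.3]
opening: 0.5
grip_force: 0.0
```

```bash
python3 go.py .4905 .2685 .091 1.22
python3 - <<'E'
from h import *
v=[]; n="side"
im=snapshot(n); x,y=proj([.49,.2685,.135],n)[0].astype(int)-[35,45]; cv2.imwrite("pics/ga.png",cv2.resize(im[y:y+90,x:x+70],(420,540),interpolation=cv2.INTER_CUBIC))
E
```

```text
t 11.5 tcp [0.4893 0.2683 0.1611] yaw 1.2207 tilt [-0.001  -0.0004] | shift cm [-0.11  0.07  7.01] turn 0.04 F [-0.3  0.8  0.3] open 0.5
```

View pics/ga.png

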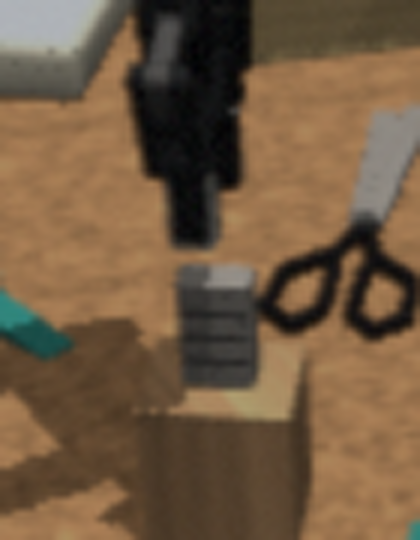

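The side crop shows the near finger just above the gauge handle. Its left offset matches the tool's yaw, so I'll descend.

>>> arm_command:
  increments:
    - [[-0.1,0.05,2,0,0,0],[0,0,2,0,0,0],[0,0,2,0,0,0],[0,0,1,0,0,0],[0,0,0,0,0,0],[0,0,0,0,0,0]]

```text
t: 12.05
tcp_pos: [0.4911, 0.2687, 0.0923]
tool_rot: [[-0.939, 0.343, 0.001], [0.343, 0.939, 0.0], [-0.001, 0.001, -1.0]]
wrist_force: [0.6, -0.0, -0.1]
opening: 0.5
grip_force: 0.0
```

```bash
python3 go.py .4905 .2685 .091 1.22
```

```text
t 12.05 tcp [0.4911 0.2687 0.0923] yaw 1.2206 tilt [0.0009 0.0004] | shift cm [ 0.05 -0.04  0.13] turn 0.03 F [ 0.6 -0.  -0.1] open 0.5
```

>>> arm_command:
  increments:
    - [[0,0,0,0,0,0],[0,0,0,0,0,0],[0,0,0,0,0,0],[0,0,0,0,0,0],[0,0,0,0,0,0],[0,0,0,0,0,0]]
  gripper: 1
  force: 60

```text
t: 12.55
tcp_pos: [0.4916, 0.2683, 0.0935]
tool_rot: [[-0.939, 0.343, 0.002], [0.343, 0.939, -0.001], [-0.002, -0.0, -1.0]]
wrist_force: [-1.7, -4.2, 6.3]
opening: 0.204
grip_force: 58.5
```

```bash
python3 go.py .4905 .2685 .091 1.22
```

```text
t 12.55 tcp [0.4916 0.2683 0.0935] yaw 1.221 tilt [ 0.0021 -0.0008] | shift cm [ 0.11 -0.02  0.25] turn 0.06 F [-1.7 -4.2  6.3] open 0.204
```

>>> arm_command:
  increments:
    - [[0,0,-1,0,0,0],[0,0,-3,0,0,0],[0,0,-3,0,0,0],[0,0,-3,0,0,0],[0,0,-2,0,0,0],[0,0,0,0,0,0],[0,0,0,0,0,0],[0,0,0,0,0,0]]

```text
t: 13.22
tcp_pos: [0.4897, 0.2685, 0.2098]
tool_rot: [[-0.939, 0.343, -0.002], [0.343, 0.939, -0.0], [0.002, -0.001, -1.0]]
wrist_force: [0.3, 1.0, -2.0]
opening: 0.205
grip_force: 59.9
```

```bash
cat > gf.py <<'E'
from h import *
# fit the held gauge: parts relative to TCP; x,y,yaw and print vs TCP
s=observe(); print("tcp",s["tcp_pos"].round(4),"F",s["wrist_force"].round(1),"open",round(float(s["opening"]),3))
im=snapshot("side"); cv2.imwrite("pics/gl.png",im)
uv=proj(s["tcp_pos"]-[0,0,.04],"side")[0]; x,y=uv.astype(int)-[30,45]
cv2.imwrite("pics/gl_c.png",cv2.resize(im[y:y+90,x:x+60],(400,600),interpolation=cv2.INTER_CUBIC)); print("crop origin",x,y)
for d in (0,.042,.083): print(proj(s["tcp_pos"]-[0,0,d],"side")[0].round(1))
E
python3 gf.py; python3 go.py .5502 .0105 .215 1.356
```

```text
tcp [0.4897 0.2685 0.2098] F [ 0.3  1.  -2. ] open 0.205
crop origin 219 84
[248.5 115.6]
[249.5 130.2]
[250.5 143.7]
t 13.27 tcp [0.4894 0.2683 0.209 ] yaw 1.2207 tilt [-0.0035 -0.0011] | shift cm [-14.55 -22.13  -0.6 ] turn -7.75 F [-0.5 -0.2 -2.8] open 0.203
```

View pics/gl_c.png

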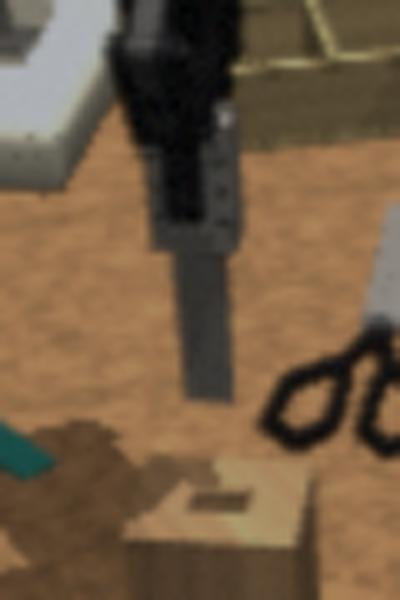

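The gauge hangs upright in the fingers. Its tip is at pixel (250.5,144), as predicted, and the empty slot is below it. Now over to the throat.

>>> arm_command:
  increments:
    - [[-1.8,-2.7,-0.3,0,0,0],[-1.82,-2.77,-0.3,0,0,0],[-1.82,-2.77,0,0,0,0],[-1.82,-2.77,0,0,0,0],[-1.82,-2.77,0,0,0,0],[-1.82,-2.77,0,0,0,0],[-1.82,-2.77,0,0,0,0],[-1.82,-2.77,0,0,0,0]]

```text
t: 13.93
tcp_pos: [0.5503, 0.0098, 0.2146]
tool_rot: [[-0.939, 0.343, -0.004], [0.343, 0.939, 0.001], [0.004, -0.001, -1.0]]
wrist_force: [0.5, 0.0, -1.7]
opening: 0.202
grip_force: 60.0
```

>>> arm_command:
  increments:
    - [[0,0,0,0,0,-4],[0,0,0,0,0,-3.75],[0,0,0,0,0,0],[0,0,0,0,0,0],[0,0,0,0,0,0],[0,0,0,0,0,0]]

```text
t: 14.43
tcp_pos: [0.551, 0.0117, 0.2165]
tool_rot: [[-0.977, 0.213, -0.001], [0.213, 0.977, 0.0], [0.001, -0.0, -1.0]]
wrist_force: [-0.2, -0.4, -0.8]
opening: 0.205
grip_force: 59.8
```

```bash
cat > avg.py <<'E'
from h import *
import sys
# mean pose and force (guide axes: along x, across y, z) over several readings
yaw=-.215; c,s_=np.cos(yaw),np.sin(yaw); Rg=np.array([[c,-s_,0],[s_,c,0],[0,0,1]]); o=np.array([.5508,.0115,0])
P=[];F=[];M=[];Y=[]
for i in range(int(sys.argv[1])):
    snapshot("side"); s=observe(); P.append(s["tcp_pos"]);F.append(s["wrist_force"]);M.append(s["torque"]);Y.append(np.arctan2(s["tool_rot"][1,1],s["tool_rot"][0,1]))
P=np.array(P)
print("t",round(s["t"],2),"tcp-guide mm",((P.mean(0)-o)@Rg*1000).round(2),"sd",(P.std(0)*1000).round(2),"yaw",np.mean(Y).round(4),"| Fg",(np.mean(F,0)@Rg).round(2),"sd",np.std(F,0).round(2),"M",(np.mean(M,0)@Rg).round(3))
E
python3 avg.py 10; python3 gf.py
```

```text
t 14.93 tcp-guide mm [5.5000e-01 1.1000e-01 2.1728e+02] sd [0.09 0.15 0.19] yaw 1.3561 | Fg [ 0.23 -0.03 -1.58] sd [0.62 0.46 0.64] M [ 0.003 -0.016 -0.005]
tcp [0.5514 0.0113 0.2174] F [ 0.2  0.5 -2.1] open 0.207
crop origin 265 139
[295.5 169.2]
[295.2 185.2]
[295.  199.8]
```

View pics/gl_c.png

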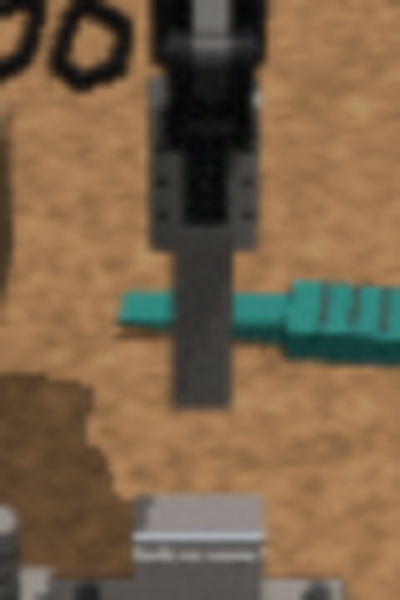

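The blade hangs upright, centred over the cheeks, with its tip at crop (202,405). I'll shift 1.5 mm across, going by the hole contact, and lower it.

>>> arm_command:
  increments:
    - [[0,-0.15,1.5,0,0,0],[0,0,1.5,0,0,0],[0,0,1,0,0,0],[0,0,0.5,0,0,0],[0,0,0.5,0,0,0],[0,0,0,0,0,0],[0,0,0,0,0,0],[0,0,0,0,0,0]]

```text
t: 15.65
tcp_pos: [0.5516, 0.0098, 0.1682]
tool_rot: [[-0.977, 0.213, 0.001], [0.213, 0.977, -0.0], [-0.001, 0.0, -1.0]]
wrist_force: [0.2, -0.0, -1.4]
opening: 0.204
grip_force: 59.9
```

```bash
python3 avg.py 8
```

```text
t 16.05 tcp-guide mm [  0.96  -1.57 167.9 ] sd [0.19 0.02 0.3 ] yaw 1.356 | Fg [ 0.2  -0.23 -1.9 ] sd [0.36 0.45 0.34] M [ 0.007 -0.005  0.015]
```

>>> arm_command:
  increments:
    - [[0,0,0.3,0,0,0],[0,0,0.3,0,0,0],[0,0,0.3,0,0,0],[0,0,0.3,0,0,0],[0,0,0.2,0,0,0],[0,0,0,0,0,0],[0,0,0,0,0,0]]

```text
t: 16.63
tcp_pos: [0.5509, 0.0098, 0.153]
tool_rot: [[-0.977, 0.213, -0.001], [0.213, 0.977, 0.0], [0.001, -0.0, -1.0]]
wrist_force: [0.1, -1.2, -2.1]
opening: 0.205
grip_force: 59.9
```

```bash
python3 avg.py 10
```

```text
t 17.13 tcp-guide mm [  0.74  -1.6  153.47] sd [0.05 0.02 0.1 ] yaw 1.356 | Fg [-0.03 -0.09 -1.49] sd [0.42 0.39 0.44] M [ 0.007 -0.003 -0.002]
```

>>> arm_command:
  increments:
    - [[0,0,0.2,0,0,0],[0,0,0.2,0,0,0],[0,0,0.2,0,0,0],[0,0,0.1,0,0,0],[0,0,0,0,0,0],[0,0,0,0,0,0]]

```text
t: 17.63
tcp_pos: [0.551, 0.0098, 0.1461]
tool_rot: [[-0.977, 0.213, -0.0], [0.213, 0.977, 0.0], [0.0, -0.0, -1.0]]
wrist_force: [-0.2, 0.9, -1.5]
opening: 0.207
grip_force: 59.9
```

```bash
python3 avg.py 10
```

```text
t 18.13 tcp-guide mm [  0.7   -1.6  146.39] sd [0.04 0.01 0.06] yaw 1.356 | Fg [ 0.    0.15 -1.84] sd [0.35 0.49 0.43] M [ 0.006 -0.024 -0.009]
```

>>> arm_command:
  increments:
    - [[0,0.05,0,0,0,0],[0,0.05,0,0,0,0],[0,0,0,0,0,0],[0,0,0,0,0,0]]

```text
t: 18.47
tcp_pos: [0.5512, 0.0105, 0.1463]
tool_rot: [[-0.977, 0.213, -0.0], [0.213, 0.977, -0.001], [0.0, -0.001, -1.0]]
wrist_force: [-0.5, -2.5, -1.5]
opening: 0.203
grip_force: 59.9
```

```bash
python3 avg.py 8
```

```text
t 18.87 tcp-guide mm [  0.65  -0.79 146.32] sd [0.01 0.05 0.01] yaw 1.356 | Fg [-0.27 -1.96 -1.39] sd [0.6  0.44 0.42] M [-0.442  0.038  0.004]
```

>>> arm_command:
  increments:
    - [[0,-0.1,0,0,0,0],[0,-0.1,0,0,0,0],[0,0,0,0,0,0],[0,0,0,0,0,0]]

```text
t: 19.2
tcp_pos: [0.5509, 0.009, 0.1463]
tool_rot: [[-0.977, 0.213, 0.0], [0.213, 0.977, 0.001], [-0.0, 0.001, -1.0]]
wrist_force: [0.3, 0.3, -1.8]
opening: 0.205
grip_force: 60.0
```

```bash
python3 avg.py 8
```

```text
t 19.6 tcp-guide mm [  0.64  -2.51 146.3 ] sd [0.01 0.04 0.01] yaw 1.356 | Fg [ 0.05  0.02 -1.99] sd [0.5  0.39 0.68] M [0.005 0.005 0.001]
```

>>> arm_command:
  increments:
    - [[0,-0.05,0,0,0,0],[0,-0.05,0,0,0,0],[0,0,0,0,0,0],[0,0,0,0,0,0]]

```text
t: 19.93
tcp_pos: [0.5508, 0.0082, 0.1463]
tool_rot: [[-0.977, 0.213, 0.0], [0.213, 0.977, 0.001], [-0.0, 0.001, -1.0]]
wrist_force: [1.0, 1.7, -1.8]
opening: 0.202
grip_force: 59.9
```

```bash
python3 avg.py 8
```

```text
t 20.33 tcp-guide mm [  0.67  -3.37 146.32] sd [0.01 0.07 0.01] yaw 1.356 | Fg [ 0.8   2.17 -2.24] sd [0.57 0.39 0.64] M [ 0.638 -0.082 -0.01 ]
```

>>> arm_command:
  increments:
    - [[0,0.07,0,0,0,0],[0,0.06,0,0,0,0],[0,0,0.2,0,0,0],[0,0,0.2,0,0,0],[0,0,0.2,0,0,0],[0,0,0.2,0,0,0],[0,0,0,0,0,0],[0,0,0,0,0,0]]

```text
t: 21.0
tcp_pos: [0.5507, 0.0092, 0.1379]
tool_rot: [[-0.977, 0.213, -0.001], [0.213, 0.977, 0.0], [0.001, -0.0, -1.0]]
wrist_force: [0.7, 1.1, -2.1]
opening: 0.202
grip_force: 60.0
```

```bash
python3 avg.py 8
```

```text
t 21.4 tcp-guide mm [  0.46  -2.32 138.14] sd [0.05 0.01 0.11] yaw 1.356 | Fg [-0.21  0.77 -2.29] sd [0.62 0.57 0.52] M [0.213 0.051 0.006]
```

>>> arm_command:
  increments:
    - [[0,0,0.1,0,0,0],[0,0,0.1,0,0,0],[0,0,0.1,0,0,0],[0,0,0,0,0,0],[0,0,0,0,0,0]]

```text
t: 21.82
tcp_pos: [0.5511, 0.0092, 0.1354]
tool_rot: [[-0.977, 0.213, 0.001], [0.213, 0.977, 0.0], [-0.001, 0.0, -1.0]]
wrist_force: [1.3, 1.2, -2.1]
opening: 0.202
grip_force: 60.0
```

```bash
python3 avg.py 10
```

```text
t 22.32 tcp-guide mm [  0.82  -2.22 135.38] sd [0.02 0.02 0.01] yaw 1.356 | Fg [ 0.95  1.63 -1.7 ] sd [0.43 0.43 0.43] M [ 0.401 -0.238  0.003]
```

>>> arm_command:
  increments:
    - [[0,0.05,0,0,0,0],[0,0,0,0,0,0],[0,0,0,0,0,0],[0,0,0,0,0,0]]

```text
t: 22.65
tcp_pos: [0.5507, 0.0094, 0.1351]
tool_rot: [[-0.977, 0.213, -0.001], [0.213, 0.977, -0.0], [0.001, -0.001, -1.0]]
wrist_force: [0.5, -0.1, -1.2]
opening: 0.204
grip_force: 59.9
```

```bash
python3 avg.py 8
```

```text
t 23.05 tcp-guide mm [  0.48  -1.96 135.17] sd [0.08 0.05 0.05] yaw 1.356 | Fg [-0.34 -0.06 -1.79] sd [0.57 0.63 0.52] M [0.001 0.003 0.005]
```

>>> arm_command:
  increments:
    - [[0,0,0.1,0,0,0],[0,0,0.1,0,0,0],[0,0,0.1,0,0,0],[0,0,0,0,0,0],[0,0,0,0,0,0]]

```text
t: 23.47
tcp_pos: [0.5511, 0.0095, 0.1323]
tool_rot: [[-0.977, 0.213, 0.0], [0.213, 0.977, -0.0], [-0.0, -0.0, -1.0]]
wrist_force: [0.5, -0.8, -1.4]
opening: 0.205
grip_force: 59.9
```

```bash
python3 avg.py 10
```

```text
t 23.97 tcp-guide mm [  0.68  -1.88 132.27] sd [0.01 0.02 0.01] yaw 1.356 | Fg [ 0.57 -0.47 -1.6 ] sd [0.47 0.51 0.35] M [-0.148 -0.112  0.008]
```

>>> arm_command:
  increments:
    - [[0,-0.01,0.1,0,0,0],[0,0,0.1,0,0,0],[0,0,0.1,0,0,0],[0,0,0,0,0,0],[0,0,0,0,0,0]]

```text
t: 24.38
tcp_pos: [0.5514, 0.0095, 0.1297]
tool_rot: [[-0.977, 0.213, 0.001], [0.213, 0.977, 0.0], [-0.001, 0.0, -1.0]]
wrist_force: [-0.3, -0.7, 1.9]
opening: 0.204
grip_force: 60.2
```

```bash
python3 avg.py 10
```

```text
t 24.88 tcp-guide mm [  0.94  -1.83 129.59] sd [0.06 0.01 0.11] yaw 1.356 | Fg [0.97 0.03 1.88] sd [0.58 0.44 0.38] M [-0.028 -0.175  0.006]
```

```bash
python3 avg.py 6
python3 - <<'E'
from h import *
im=snapshot("side"); cv2.imwrite("pics/fin.png",cv2.resize(im[160:280,230:350],(600,600),interpolation=cv2.INTER_CUBIC))
E
```

```text
t 25.18 tcp-guide mm [  0.82  -1.85 129.39] sd [0.04 0.01 0.04] yaw 1.356 | Fg [1.69 0.46 1.13] sd [0.39 0.43 0.66] M [ 0.06  -0.341  0.023]
```

View pics/fin.png

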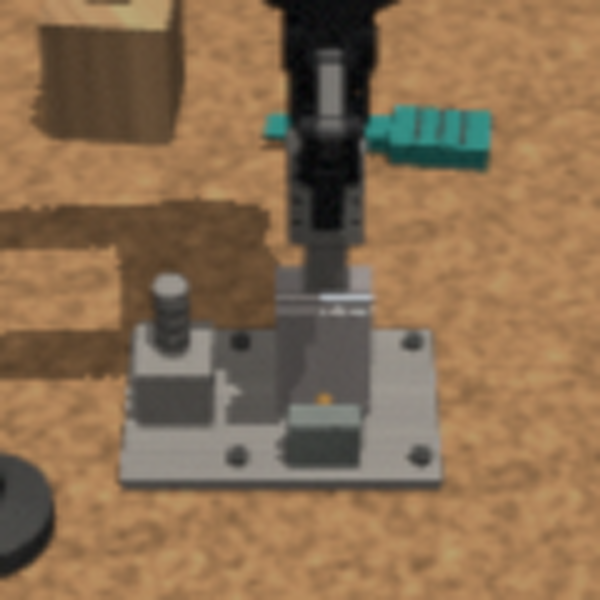

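The final picture shows the pin seated on the boss at (170,310) and the blade upright between the cheeks at (325,265). Both cheeks press on it evenly: there is almost no net side force, and a drag of about 3 N. I'm handing it in.

```bash
python3 -c "
from workcell import *
print(close_job())"
```

```text
the job is handed in; nothing more can be done
None
```

The job is handed in, but no verdict came back: the pin is fully home and released, the punch was left in its stand, and the gauge is held still and upright between the cheeks, dragging on both with about 3 N.

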